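# Seat the collimator barrel in the V-block and hold it for clamping

## Task

Take the thick lens barrel with the wide ring at its rear end from the rack, lay it in the V-block on the optical bench and slide it nose first under the stirrup clamp until its ring meets the end of the block. Press it down firmly but not hard (about 10 N), so that it bears on both faces of the V, and finish while still holding it pressed there with the gripper, ready for the clamp screw to be tightened. Leave everything else where it is.

Things in the scene. Friction and masses are not known exactly. Their poses are not given: they have to be found in the camera images.
- barrel: the lens barrel to mount: aluminium, 40 mm diameter (the width to grip), 95 mm long, at its rear a knurled ring 54 mm in diameter, 16 mm long, with an 11 mm stub 10 mm long behind it; 0.2 to 0.3 kg, centre of mass about 35 mm ahead of the origin. Origin: on the axis, at the ring's front face; x along the axis to the nose (may be rolled about x). Lies level in the rack, nose away from the robot
- barrel_nose (a point): centre of the lens in the barrel's nose, 95 mm ahead of barrel's origin; axes as the barrel's
- seat (a point): where the barrel's origin lies when fully seated: on the V-block's axis, 75 mm above the table, at the block's entrance end, against which the ring's front face stops. x level along the groove in the direction of insertion, y to its left, z up. The groove runs from here 90 mm along x; a seated barrel is carried by its two faces
- cheek_left: steel cheek forming the left (+y of seat) 45 degree face of the 90 degree V. Its upper edge is 17 mm beside the seated barrel's axis and 11 mm below it; outside, the block slopes down at 45 degrees to 60 mm overall width, so fingers reaching 8 mm below the axis pass over. Fixed, rigid. Origin at table level under the block's middle, 45 mm ahead of seat; axes as seat
- cheek_right: steel cheek forming the right (-y of seat) face of the V, mirror image of the left. A barrel held stiffly and pressed even 0.5 mm off centre bears on one face only. Origin and axes as cheek_left
- clamp: stirrup clamp over the V-block's far half, fixed, screw drawn back: uprights 60 mm apart, 67 to 83 mm ahead of seat; crossbar 102 to 112 mm above the table, screw tip below it at 99 mm (4 mm above the seated barrel), screw head up to 127 mm. Origin and axes as cheek_left
- bench: optical bench, fixed: aluminium board 470 x 200 mm, 12 mm thick, with V-block, clamp, detector and, from 145 mm ahead of seat, a gas cell up to 126 mm high in line with the groove. Origin at table level under the V-block's middle; x along the groove as seat, z up
- rack: barrel rack, fixed: plate 120 x 262 mm, 8 mm thick, with two notched black rails (8 mm wide, 40 mm behind and 35 mm ahead of its middle) for three barrels 85 mm apart along its y, lying along its x. Notch edges end 11 mm below a 40 mm barrel's axis, which is 50 mm above the table; barrel origins are 45 mm behind the rack's middle. Origin at table level under its middle
- tube: bystander in the rack: plain aluminium tube 40 mm in diameter, 100 mm long, without a ring; origin on its axis at the rear end
- slim: bystander in the rack: slimmer lens barrel, 28 mm in diameter, 95 mm long, with a 36 mm ring 12 mm long at its rear; origin on its axis at the ring's front
- driver: bystander: screwdriver 150 mm long lying on the bench's board to the right of the V-block; origin under its middle
- tee: bystander: brass tee fitting with blue nuts, 60 mm long, 25 mm high, lying on the table; origin under its centre
- bottle: bystander: white bottle, 54 mm in diameter, 110 mm high; origin under its centre
There are look-alikes about, which are no part of the job. Leave any blue or red look-alike of the barrel alone.

How it is judged:
By the outcome, as a careful person would: the job done as asked, in the order asked, and still so for the second after the job is handed in, while the arm keeps its last pose, push and grip.
It also fails if it takes over 54 s, if anything falls off the work surface, if the arm or the gripper's body presses on something with over 40 N, if the wrist force passes 120 N, or if a joint passes its speed limit or range.

## Robot

A 7-joint arm with a two-finger parallel gripper is mounted at the origin on the work surface. World frame = base frame: x ahead of the robot, y to its left, z up, the work surface at z = 0. Lengths are in m, angles in rad, forces in N, time in s.
With the tool pointing down it reaches from about 0.35 to 0.9 m from the base axis. Payload 8.1 kg.
Tool frame: the origin (TCP) lies between the finger pads; the fingertips stand manip.tip_reach ahead of it and the grasp point (between the pads) lies 8 mm behind it (manip.tip_reach is the distance from the TCP to the fingertips, in m); z points along the fingers, y is the line along which they close (so a half turn about z gives the same grasp; the last joint's range is limited). The gripper opens to 85 mm and grips with 20 to 120 N. Pads are 22 mm wide; open, the fingers measure 114 mm over their backs; the gripper's body (76 mm by 85 mm) begins 54 mm behind the grasp point. The pads swing forward as they close: fully open they stand 13 mm farther back than shut.
Start: joints at [-1.289, 0.434, 0.025, 1.573, -0.012, 1.134, -0.075], TCP at [0.235, 0.579, 0.214] pointing down, gripper open.
Joint ranges: [-2.62, 2.62], [-0.44, 2.09], [-1.27, 1.32], [0.08, 2.57], [-1.32, 4.46], [0.12, 2], [-2.74, 2.74]. Speed limits (rad/s): [2.22, 2.22, 3.01, 3.01, 3.14, 3.14, 3.14].

## Interface

Orientations are given as a unit quaternion [w, x, y, z].
In Python, from plant import get_obs, cams, close_job, manip gives the robot as it stands.
- The arm moves only by the tool move_arm, never from a script. Its argument "series" is a list of rows, each a list of 5 numbers: the opening, from 0 (shut) to 1 (fully open), then the shift along the tool's x, y, z in units of 50 mm (1.0 is 50 mm), then the turn about the tool's z in units of 6 degrees (1.0 is 6 degrees). In form: [[jaw, dx, dy, dz, turn], ...]. A call has 1 to 20 rows; each row is the pose to reach, as a shift and turn from the pose commanded when the call began, along the tool's axes at that moment; what a row does not reach only later rows make up. A row lasts 1/8 s, in which the tool goes at most 62.5 mm and 10.7 degrees, less where a joint would pass 70% of its speed; a pose out of reach is approached as far as the arm can. A call with a gripper value outside its range is refused whole. The fingers move at their own pace and stop on an object; "squeeze" is the grip in N (left out, the last holds). Time passes only in rows, so rows that repeat a pose let the fingers close. It gives the time, the measured TCP pose, the force, the opening and the grip force at its end, in the units of the state.
- get_obs(): the state, without advancing time (a new reading comes with each control period).
- cams.snapshot(name): name is "scene" or "top" or "wrist"; returns the picture (420x560x3 uint8, red, green, blue); there is no depth.
- cams.camera_params(name): a dict with "mtx" (3x3 intrinsics, pixels), "k1" (the pictures are not rectified: a ray, as slopes to the right and down, at radius r is drawn at 1 + k1 r^2 times it, then the intrinsics apply), "pose" (4x4, takes a point from camera to world coordinates). Camera axes: x right, y up, looking along -z (the intrinsics and any distortion apply to the point x, -y, -z); pixel columns grow to the right and rows downward; lengths in m; the calibration is good to about 2 mm. A picture is of the moment at which its call begins: read the wrist's pose just before it. camera_params takes no time and is no camera call; for the wrist camera it gives the pose at the moment of the call.
- close_job(): hands the job in; it is judged then, once.
The state is a dict: "time_s": time; "qpos": joint angles; "qd": joint speeds; "tau": joint torques, N m; "tool_pos": TCP position; "tcp_rot": TCP orientation; "wrist_force": force on the tool from outside, world axes, zero at the start; "ft_torque": the same for the moment, N m; "grip_width": finger opening in m; "grasp_force": force on a finger pad.
Only numpy, scipy, OpenCV 4.12 (cv2) and the standard library are available. Lean on these libraries where they do the work, as an engineer would, in place of code of your own. Each camera call takes 0.05 s, during which the arm holds its last target. There are 200 camera calls.

## Working session

There is one attempt and no reset: what is moved stays moved. The work goes in short steps, Python scripts to look and compute and a tool call to move; the robot and the scene stay as the last step left them, time stands still between calls to the robot, and variables do not carry over. Pictures are saved under pics/ and viewed, at most 10 in all, crops included, and the job is handed in when it is done.

Besides the shell and the picture viewer there is one more tool, called after "Call:" by a JSON object that holds its "api" and its "payload", one argument or row to a line. move_arm: Moves the arm, as the interface text tells. Its arguments: {"type":"object","properties":{"series":{"type":"array","items":{"type":"array","items":{"type":"number"}}},"squeeze":{"type":"number"}},"required":["series"]}

```bash
mkdir -p pics; ls; cat > h.py <<'E'
import numpy as np, cv2
from plant import get_obs, cams, close_job, manip
def snap(n,f=None):
    P=cams.camera_params(n); im=cams.snapshot(n)
    if f: cv2.imwrite('pics/'+f,im[:,:,::-1])
    return im,P
def ray(P,u,v):
    K=np.array(P['mtx']);a=(u-K[0,2])/K[0,0];b=(v-K[1,2])/K[1,1]
    x,y=a,b
    for _ in range(20):
        s=1+P['k1']*(x*x+y*y);x,y=a/s,b/s
    T=np.array(P['pose']);return T[:3,3],T[:3,:3]@np.array([x,-y,-1])
def onz(P,u,v,z):
    o,d=ray(P,u,v);return o+d*(z-o[2])/d[2]
def proj(P,p):
    T=np.array(P['pose']);c=T[:3,:3].T@(np.array(p)-T[:3,3]);x,y=c[0]/-c[2],-c[1]/-c[2]
    s=1+P['k1']*(x*x+y*y);K=np.array(P['mtx']);return K[0,0]*x*s+K[0,2],K[1,1]*y*s+K[1,2]
E
python3 - <<'E'
from h import *
np.set_printoptions(precision=4,suppress=True)
print(get_obs(),manip.tip_reach)
a,P=snap('scene','s0.png');print(P)
b,P=snap('top','t0.png');print(P)
E
```

```text
pics
{'time_s': 0.0, 'qpos': array([-1.2886,  0.4352,  0.025 ,  1.5741, -0.0116,  1.134 , -0.0751]), 'qd': array([-0.0005, -0.002 ,  0.0016, -0.0007, -0.0016, -0.0008, -0.0008]), 'tau': array([  0.0007, -67.0473,   1.0255, -31.6195,   0.0156,   0.0127,
        -0.    ]), 'tool_pos': array([0.2345, 0.5788, 0.2129]), 'tcp_rot': array([-0.0001,  0.1912,  0.9815, -0.0008]), 'wrist_force': array([-0.3426, -0.7084, -0.5085]), 'ft_torque': array([-0.0184, -0.0277,  0.0001]), 'grasp_force': 0.0, 'grip_width': 0.08583665732473165} 0.011
{'mtx': array([[466.5681,   0.    , 273.3833],
       [  0.    , 466.5681, 207.0199],
       [  0.    ,   0.    ,   1.    ]]), 'k1': -0.08513322086164644, 'pose': array([[ 0.2713, -0.772 ,  0.5748,  1.1385],
       [ 0.9623,  0.2282, -0.1477, -0.0728],
       [-0.0172,  0.5932,  0.8049,  0.9286],
       [ 0.    ,  0.    ,  0.    ,  1.    ]])}
{'mtx': array([[490.4339,   0.    , 276.9174],
       [  0.    , 490.4339, 207.4523],
       [  0.    ,   0.    ,   1.    ]]), 'k1': 0.05063418177500456, 'pose': array([[ 0.0031,  0.985 , -0.1725,  0.2943],
       [-0.9999,  0.0012, -0.0111,  0.0605],
       [-0.0107,  0.1726,  0.9849,  1.4902],
       [ 0.    ,  0.    ,  0.    ,  1.    ]])}
```

View pics/s0.png

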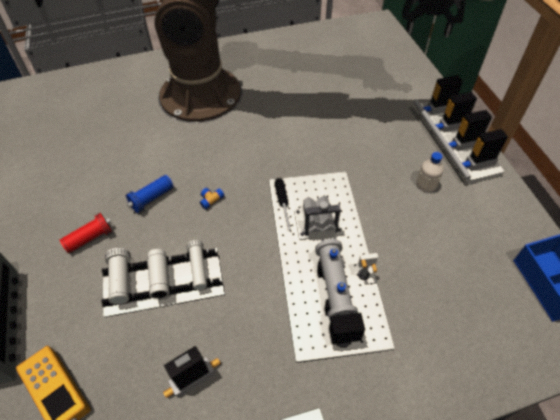

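View pics/t0.png

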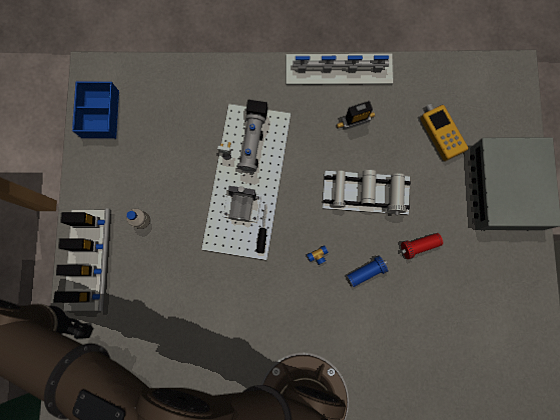

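The rack (top view near (366,193)) holds three items. The thickest, with the ring at the robot's side, is the right-hand one at about (397,193). The V-block and clamp are at about (241,205), and the groove points away from the robot, up the image. I'll enlarge both areas.

```bash
python3 - <<'E'
from h import *
b=cv2.imread('pics/t0.png')
c1=cv2.resize(b[160:225,315:415],None,fx=4,fy=4,interpolation=cv2.INTER_CUBIC)
c2=cv2.resize(b[95:265,195:295],None,fx=3.5,fy=3.5,interpolation=cv2.INTER_CUBIC)
o=np.zeros((600,770,3),np.uint8);o[:260,:400]=c1;o[:595,410:760]=c2;cv2.imwrite('pics/c0.png',o)
P=cams.camera_params('top')
for n,u,v,z in [('ring',399,208,.05),('nose',397,176,.05),('rackTL',324,171,.008),('rackTR',410,176,.008),('rackBL',323,206,.008),('rackBR',409,214,.008),
 ('bTL',228,104,.012),('bTR',291,112,.012),('bBL',202,250,.012),('bBR',268,260,.012)]: print(n,onz(P,u,v,z).round(3))
E
```

```text
ring [ 0.545 -0.285  0.05 ]
nose [ 0.643 -0.283  0.05 ]
rackTL [ 0.669 -0.069  0.008]
rackTR [ 0.653 -0.333  0.008]
rackBL [ 0.559 -0.064  0.008]
rackBR [ 0.534 -0.325  0.008]
bTL [0.886 0.233 0.012]
bTR [0.86  0.034 0.012]
bBL [0.423 0.303 0.012]
bBR [0.393 0.103 0.012]
```

View pics/c0.png

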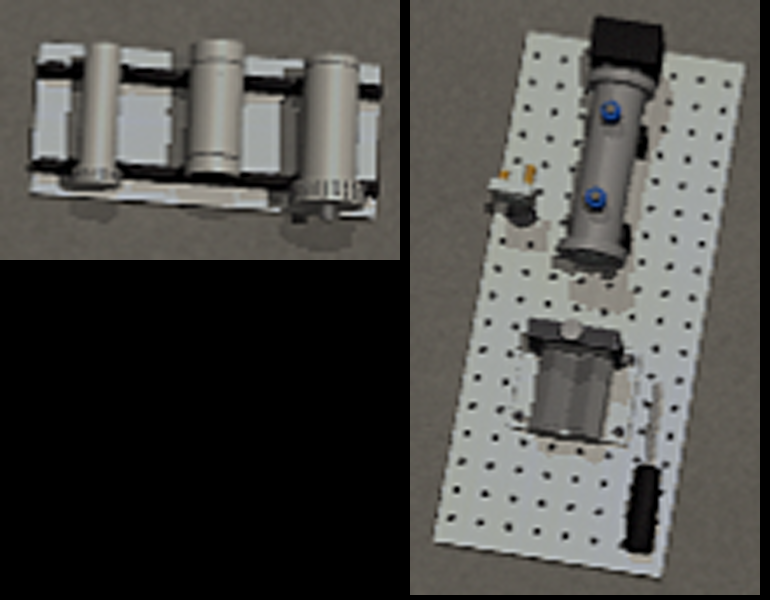

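The crop confirms it. The ringed thick barrel is on the right of the rack with its ring near crop (330,190). The V-block entrance is near crop (570,435) and the clamp is beyond it. The bench yaw is about -8.5°. On the way to the rack I'll stop over the V-block.

```bash
cat >> h.py <<'E'
from scipy.spatial.transform import Rotation as Ro
def tool():
    o=get_obs();q=o['tcp_rot'];R=Ro.from_quat([q[1],q[2],q[3],q[0]]).as_matrix();return np.array(o['tool_pos']),R,o
def go(target,yaw):
    "units to reach target with tool x = -(cos yaw, sin yaw)"
    p,R,o=tool();d=R.T@(np.array(target)-p)/.05
    t=np.array([-np.cos(yaw),-np.sin(yaw),0]);l=R.T@t;return d.round(3),(np.degrees(np.arctan2(l[1],l[0]))/6).round(3)
E
python3 - <<'E'
from h import *
np.set_printoptions(precision=4,suppress=True)
P=cams.camera_params('top')
s=onz(P,240.7,219,.06);print('seat approx',s)
p,R,o=tool();W=cams.camera_params('wrist');T=np.array(W['pose'])
print('cam in tool',R.T@(T[:3,3]-p),'\n',R.T@T[:3,:3],W['mtx'][0])
print(go([s[0]-.03,s[1],.25],-.148))
E
```

```text
seat approx [0.5101 0.1834 0.06  ]
cam in tool [ 0.0847 -0.0007 -0.161 ] 
 [[ 0.0004  0.9454  0.3259]
 [ 1.     -0.0005  0.0004]
 [ 0.0005  0.3259 -0.9454]] [351.3034   0.     283.8009]
(array([-7.523, -5.488, -0.731]), np.float64(-2.262))
```

Call:
{"api": "move_arm", "payload": {
  "series": [
    [1, -7.5, -5.5, -0.7, -2.26],
    [1, -7.5, -5.5, -0.7, -2.26],
    [1, -7.5, -5.5, -0.7, -2.26],
    [1, -7.5, -5.5, -0.7, -2.26],
    [1, -7.5, -5.5, -0.7, -2.26],
    [1, -7.5, -5.5, -0.7, -2.26],
    [1, -7.5, -5.5, -0.7, -2.26],
    [1, -7.5, -5.5, -0.7, -2.26],
    [1, -7.5, -5.5, -0.7, -2.26],
    [1, -7.5, -5.5, -0.7, -2.26],
    [1, -7.5, -5.5, -0.7, -2.26],
    [1, -7.5, -5.5, -0.7, -2.26]
  ]
}}

```text
time_s: 1.6
tool_pos: [0.4784, 0.1846, 0.2486]
tcp_rot: [-0.0, 0.073, 0.997, 0.0]
wrist_force: [0.4, 0.1, 0.0]
grip_width: 0.0854
grasp_force: 0.0
```

```bash
python3 - <<'E'
from h import *
np.set_printoptions(precision=4,suppress=True)
p,R,o=tool();print(p,o['time_s'],abs(o['qd']).max())
im,P=snap('wrist','w1.png')
import pickle;pickle.dump(P,open('w1.pkl','wb'))
for q in ([.51,.1834,.075],[.599,.17,.075]): print(proj(P,q))
E
```

```text
[0.4784 0.1846 0.2486] 1.6 0.004997855485142404
(np.float64(287.85911393608626), np.float64(208.51990967100107))
(np.float64(287.2514201052343), np.float64(286.04185614812684))
```

View pics/w1.png

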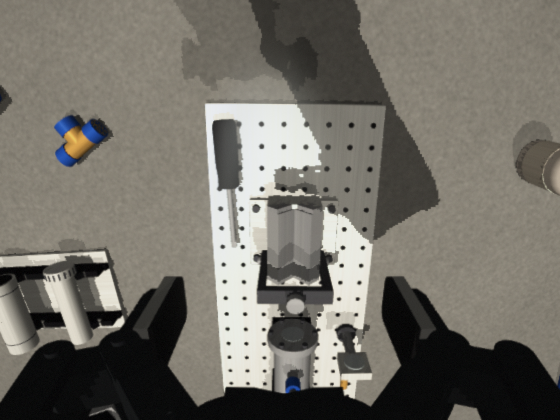

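The wrist view shows the V-block's entrance at about (295,200), the clamp crossbar at about (295,285) and the driver to its left. I'll enlarge the block.

```bash
python3 - <<'E'
import cv2
b=cv2.imread('pics/w1.png')
cv2.imwrite('pics/c1.png',cv2.resize(b[185:320,240:350],None,fx=4.4,fy=4.4,interpolation=cv2.INTER_CUBIC))
E
```

```text
(no output)
```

View pics/c1.png

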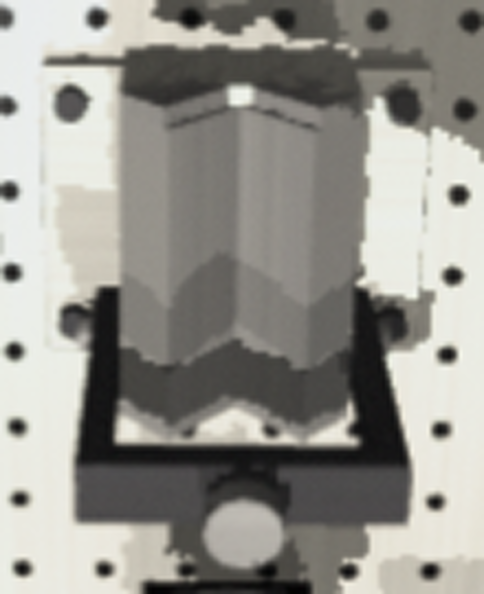

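```bash
python3 - <<'E'
from h import *
import pickle
np.set_printoptions(precision=4,suppress=True)
P=pickle.load(open('w1.pkl','rb'))
f=lambda x,y,z:onz(P,240+(x+.5)/4.4-.5,185+(y+.5)/4.4-.5,z)
A,B,C,D=f(166,127,.064),f(318,127,.064),f(182,437,.064),f(304,437,.064)
print(A,B,C,D,np.linalg.norm(A-B),np.linalg.norm(A-C))
m0=(A+B)/2;m1=(C+D)/2;d=m1-m0;print('yaw from edges',np.arctan2(d[1],d[0]),np.hypot(*d[:2]),'seat',m0)
g=f(240,95,.047);print('vee bottom',g)
cr=[f(77,460,.112),f(410,460,.112)];e=cr[0]-cr[1];print('crossbar mid',sum(cr)/2,np.linalg.norm(e),np.arctan2(e[0],-e[1]))
# board left/right edges in w1
im=cv2.imread('pics/w1.png');
for (a,b) in (((207,110),(223,385)),((384,110),(371,230))):
    q,r=onz(P,*a,.012),onz(P,*b,.012);print('edge yaw',np.arctan2(*(r-q)[[1,0]]),q,r)
c=onz(P,240+243/4.4,185+530/4.4,.127);print('screw',c)
p,R,o=tool();print('tool yaw',np.arctan2(-R[1,0],-R[0,0]))
E
```

```text
[0.5176 0.1713 0.064 ] [0.5229 0.2071 0.064 ] [0.602  0.1625 0.064 ] [0.6066 0.1935 0.064 ] 0.03616846820591848 0.084786870777767
yaw from edges -0.13236838721212552 0.08473939236272568 seat [0.5203 0.1892 0.064 ]
vee bottom [0.518  0.1895 0.047 ]
crossbar mid [0.5811 0.1799 0.112 ] 0.07420500512503188 -0.14736856095786446
edge yaw -0.16200112271856568 [0.4048 0.109  0.012 ] [0.7949 0.0452 0.012 ]
edge yaw -0.17101838739419714 [0.4329 0.3027 0.012 ] [0.5744 0.2783 0.012 ]
screw [0.5894 0.1786 0.127 ]
tool yaw -0.14673596716316734
```

The seat is near (0.52, 0.189) with yaw about -0.148. Now I'll go over the barrel.

```bash
python3 - <<'E'
from h import *
print(go([.575,-.284,.22],-.07))
E
```

```text
(array([-3.278, -8.985,  0.571]), np.float64(-0.733))
```

Call:
{"api": "move_arm", "payload": {
  "series": [
    [1, -3.3, -9, 0.5, -0.73],
    [1, -3.3, -9, 0.5, -0.73],
    [1, -3.3, -9, 0.5, -0.73],
    [1, -3.3, -9, 0.5, -0.73],
    [1, -3.3, -9, 0.5, -0.73],
    [1, -3.3, -9, 0.5, -0.73],
    [1, -3.3, -9, 0.5, -0.73],
    [1, -3.3, -9, 0.5, -0.73],
    [1, -3.3, -9, 0.5, -0.73],
    [1, -3.3, -9, 0.5, -0.73],
    [1, -3.3, -9, 0.5, -0.73],
    [1, -3.3, -9, 0.5, -0.73]
  ]
}}

```text
time_s: 3.15
tool_pos: [0.576, -0.2845, 0.224]
tcp_rot: [0.0, 0.035, 0.999, 0.0]
wrist_force: [0.1, 0.3, 0.5]
grip_width: 0.0855
grasp_force: 0.0
```

```bash
python3 - <<'E'
from h import *
import pickle
p,R,o=tool();print(p,o['time_s'],abs(o['qd']).max())
im,P=snap('wrist','w2.png')
pickle.dump(P,open('w2.pkl','wb'))
cv2.imwrite('pics/c2.png',cv2.resize(im[130:330,180:400,::-1],None,fx=3,fy=3,interpolation=cv2.INTER_CUBIC))
E
```

```text
[ 0.57603571 -0.28446665  0.22395707] 3.15 0.005484739680174132
```

View pics/c2.png

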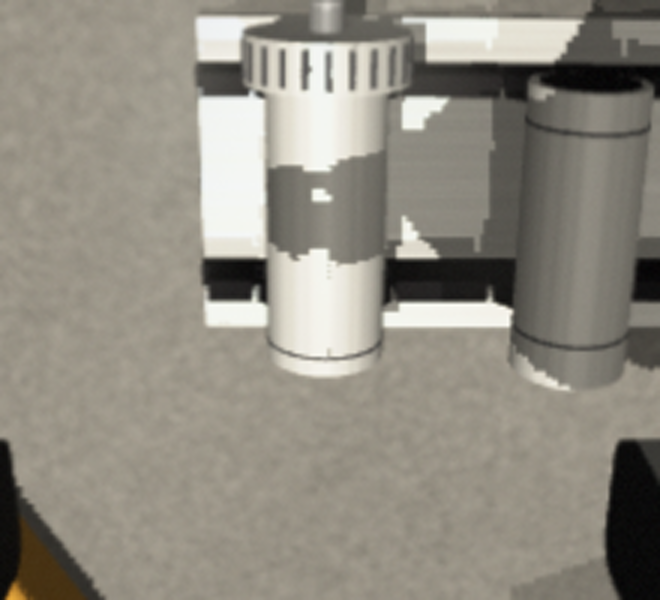

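The crop shows the barrel: ring across (245–412, 40–90), body edges at x≈267 and 385, nose end at y≈372, and the tube to its right. I'll compute the axis from these.

```bash
python3 - <<'E'
from h import *
import pickle
np.set_printoptions(precision=4,suppress=True)
P=pickle.load(open('w2.pkl','rb'))
f=lambda x,y,z:onz(P,180+(x+.5)/3-.5,130+(y+.5)/3-.5,z)
L0,R0,L1,R1=f(267,115,.055),f(386,115,.055),f(267,345,.055),f(383.5,345,.055)
m0=(L0+R0)/2;m1=(L1+R1)/2;d=m1-m0;yaw=np.arctan2(d[1],d[0]);print('axis',m0,m1,yaw,np.linalg.norm(L0-R0),np.linalg.norm(L1-R1))
print('stub',f(326,5,.05),'ring front top',f(327,92,.073),'nose top',f(325,361,.07))
r=f(205,326,.008)-f(1,1,0); a,b=f(205,325,.008),f(510,326,.008);print('rack edge yaw',np.arctan2((b-a)[1],(b-a)[0])-np.pi/2)
a,b=f(203,258,.039),f(630,258,.039);print('rail yaw',np.arctan2((b-a)[1],(b-a)[0])-np.pi/2)
p,R,o=tool();print('tool yaw',np.arctan2(-R[1,0],-R[0,0]))
E
```

```text
axis [ 0.5651 -0.2797  0.055 ] [ 0.6455 -0.2854  0.055 ] -0.0705559969333858 0.03798611381566339 0.040092247168604093
stub [ 0.531  -0.2776  0.05  ] ring front top [ 0.5541 -0.2791  0.073 ] nose top [ 0.6443 -0.2856  0.07  ]
rack edge yaw -0.07393940585288239
rail yaw -0.07005622775004627
tool yaw -0.07032122017533309
```

```bash
python3 - <<'E'
from h import *
print(go([.587,-.2815,.053],-.0705))
E
```

```text
(array([-0.214,  0.08 ,  3.42 ]), np.float64(0.002))
```

Call:
{"api": "move_arm", "payload": {
  "series": [
    [1, -0.21, 0.08, 0.6, 0],
    [1, -0.21, 0.08, 1.4, 0],
    [1, -0.21, 0.08, 2.2, 0],
    [1, -0.21, 0.08, 2.8, 0],
    [1, -0.21, 0.08, 3.2, 0],
    [1, -0.21, 0.08, 3.42, 0],
    [1, -0.21, 0.08, 3.42, 0],
    [0.4, -0.21, 0.08, 3.42, 0],
    [0.3, -0.21, 0.08, 3.42, 0],
    [0.2, -0.21, 0.08, 3.42, 0],
    [0.2, -0.21, 0.08, 3.42, 0],
    [0.2, -0.21, 0.08, 3.42, 0],
    [0.2, -0.21, 0.08, 3.42, 0]
  ],
  "squeeze": 40
}}

```text
time_s: 4.82
tool_pos: [0.5864, -0.2826, 0.0527]
tcp_rot: [-0.0, 0.036, 0.999, 0.0]
wrist_force: [-0.8, -0.2, 1.2]
grip_width: 0.0173
grasp_force: 0.0
```

The fingers closed to 17 mm with no force, so there's nothing between them. I'll look.

```bash
python3 - <<'E'
from h import *
im,P=snap('wrist','w3.png')
b,Pt=snap('top','t3.png')
s,Ps=snap('scene','s3.png')
o=np.zeros((420+180,780,3),np.uint8);o[:420,:560]=im
o[420:600,:360]=cv2.resize(b[150:240,300:480],None,fx=2,fy=2);o[420:600,400:640]=cv2.resize(s[210:330,70:230],None,fx=1.5,fy=1.5)
cv2.imwrite('pics/c3.png',o[:,:,::-1])
print(tool()[2]['qpos'],proj(P,[.587,-.2815,.05]))
E
```

```text
[ 0.16142788  0.64863959  0.3163537   1.68728061 -0.25375396  0.84627147
  2.08586774] (np.float64(286.9599704220352), np.float64(260.1851220866328))
```

View pics/c3.png

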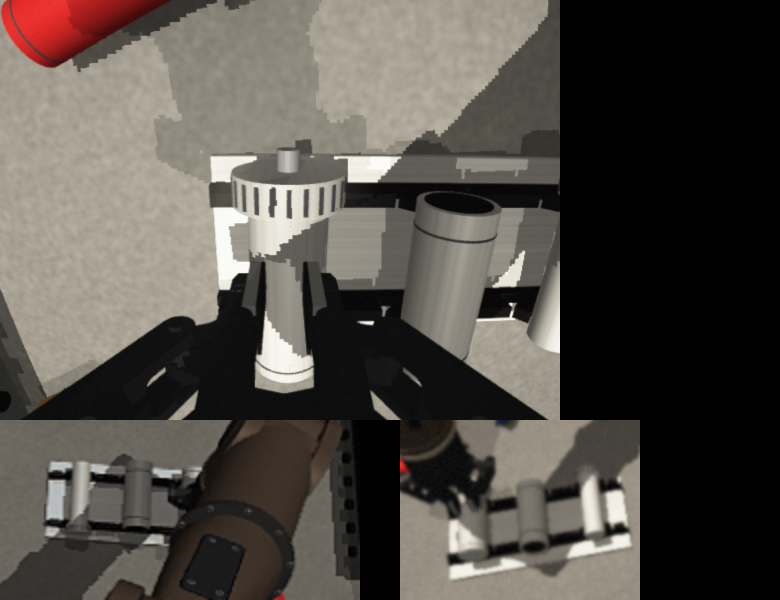

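The picture shows the fingertips still above the barrel: inner faces at about (262,265) and (307,265), with the barrel top visible between them. By pixel scale they sit about 25 mm behind the nominal TCP, which disagrees with tip_reach. I'll measure it by touching the barrel's top gently.

Call:
{"api": "move_arm", "payload": {
  "series": [
    [0.2, 0, 0, 0.02, 0],
    [0.2, 0, 0, 0.04, 0],
    [0.2, 0, 0, 0.06, 0],
    [0.2, 0, 0, 0.06, 0]
  ]
}}

```text
time_s: 5.48
tool_pos: [0.5867, -0.2826, 0.0509]
tcp_rot: [0.0, 0.036, 0.999, 0.0]
wrist_force: [-3.0, 3.1, 11.3]
grip_width: 0.0169
grasp_force: 5.8
```

Call:
{"api": "move_arm", "payload": {
  "series": [
    [0.2, 0, 0, 0.02, 0],
    [0.2, 0, 0, 0.04, 0],
    [0.2, 0, 0, 0.04, 0]
  ]
}}

```text
time_s: 5.85
tool_pos: [0.5868, -0.2826, 0.0504]
tcp_rot: [0.001, 0.036, 0.999, 0.0]
wrist_force: [-7.6, 4.3, 26.1]
grip_width: 0.0172
grasp_force: 12.7
```

Contact was at TCP z≈0.052, so the tips really sit about 16 mm behind the TCP at this opening and slightly farther back when wider. I'll raise, open, go deeper and regrip.

Call:
{"api": "move_arm", "payload": {
  "series": [
    [0.2, 0, 0.02, -0.3, 0],
    [1, 0, 0.02, -0.6, 0],
    [1, 0, 0.02, -0.6, 0],
    [1, 0, 0.02, -0.6, 0],
    [1, 0, 0.02, -0.6, 0],
    [1, 0, 0.02, -0.6, 0],
    [1, 0, 0.02, -0.3, 0],
    [1, 0, 0.02, 0, 0],
    [1, 0, 0.02, 0.25, 0],
    [1, 0, 0.02, 0.4, 0],
    [1, 0, 0.02, 0.46, 0],
    [1, 0, 0.02, 0.46, 0],
    [0.5, 0, 0.02, 0.46, 0],
    [0.4, 0, 0.02, 0.46, 0],
    [0.3, 0, 0.02, 0.46, 0],
    [0.2, 0, 0.02, 0.46, 0],
    [0.2, 0, 0.02, 0.46, 0],
    [0.2, 0, 0.02, 0.46, 0],
    [0.2, 0, 0.02, 0.46, 0]
  ],
  "squeeze": 40
}}

```text
time_s: 8.22
tool_pos: [0.5868, -0.2808, 0.0253]
tcp_rot: [0.0, 0.036, 0.999, 0.001]
wrist_force: [-0.6, 2.3, 5.6]
grip_width: 0.0386
grasp_force: 39.7
```

```bash
python3 - <<'E'
from h import *
p,R,o=tool();print(p,o['wrist_force'],o['ft_torque'],o['grip_width'],o['grasp_force'],o['time_s'])
im,P=snap('wrist','w4.png')
cv2.imwrite('pics/c4.png',im[:,:,::-1])
E
```

```text
[ 0.58676595 -0.28075118  0.02531884] [-0.64919521  2.2867127   5.6188946 ] [ 0.64407088  0.30999032 -0.05099985] 0.038604314679523764 39.714959263801575 8.225
```

View pics/c4.png

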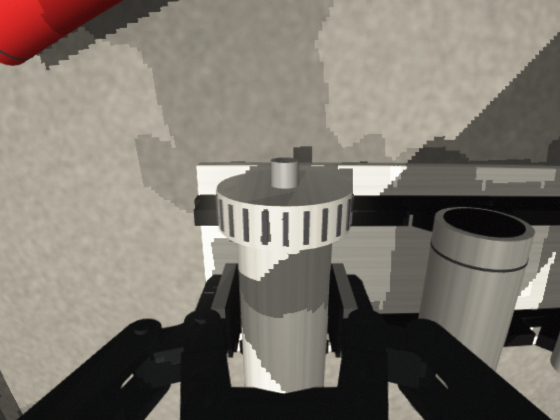

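The grip width is 38.6 mm with an upward reaction, so the pads hold slightly above the axis. I'll reopen, go 7 mm deeper and regrip.

Call:
{"api": "move_arm", "payload": {
  "series": [
    [0.8, 0, 0, 0, 0],
    [0.8, 0, 0, 0, 0],
    [0.8, 0, 0, 0.07, 0],
    [0.8, 0, 0, 0.14, 0],
    [0.8, 0, 0, 0.14, 0],
    [0.5, 0, 0, 0.14, 0],
    [0.4, 0, 0, 0.14, 0],
    [0.3, 0, 0, 0.14, 0],
    [0.2, 0, 0, 0.14, 0],
    [0.2, 0, 0, 0.14, 0],
    [0.2, 0, 0, 0.14, 0]
  ],
  "squeeze": 40
}}

```text
time_s: 9.65
tool_pos: [0.5866, -0.2807, 0.0179]
tcp_rot: [-0.0, 0.036, 0.999, 0.001]
wrist_force: [-2.3, 5.1, 5.6]
grip_width: 0.0387
grasp_force: 40.1
```

The width is unchanged, so it's just sensor or pad bias, and the first depth was right for clearing the cheeks. I'll go back up 6.5 mm, nudge y and regrip.

Call:
{"api": "move_arm", "payload": {
  "series": [
    [0.8, 0, 0.01, 0, 0],
    [0.8, 0, 0.01, 0, 0],
    [0.8, 0, 0.01, -0.07, 0],
    [0.8, 0, 0.01, -0.13, 0],
    [0.8, 0, 0.01, -0.13, 0],
    [0.5, 0, 0.01, -0.13, 0],
    [0.4, 0, 0.01, -0.13, 0],
    [0.3, 0, 0.01, -0.13, 0],
    [0.2, 0, 0.01, -0.13, 0],
    [0.2, 0, 0.01, -0.13, 0],
    [0.2, 0, 0.01, -0.13, 0]
  ],
  "squeeze": 40
}}

```text
time_s: 11.02
tool_pos: [0.5865, -0.2808, 0.0243]
tcp_rot: [-0.0, 0.036, 0.999, 0.0]
wrist_force: [-2.8, 1.8, 4.9]
grip_width: 0.0385
grasp_force: 39.8
```

Call:
{"api": "move_arm", "payload": {
  "series": [
    [0.2, 0, 0, -0.05, 0],
    [0.2, 0, 0, -0.3, 0],
    [0.2, 0, 0, -0.8, 0],
    [0.2, 0, 0, -1.6, 0],
    [0.2, 0, 0, -2.4, 0],
    [0.2, 0, 0, -3, 0],
    [0.2, 0, 0, -3, 0],
    [0.2, 0, 0, -3, 0]
  ]
}}

```text
time_s: 12.02
tool_pos: [0.5859, -0.2807, 0.1733]
tcp_rot: [-0.001, 0.036, 0.999, 0.0]
wrist_force: [-0.3, -0.1, -3.1]
grip_width: 0.0382
grasp_force: 40.8
```

```bash
python3 - <<'E'
from h import *
np.set_printoptions(precision=4,suppress=True)
p,R,o=tool();print(p,o['wrist_force'],o['ft_torque'],o['grip_width'],o['grasp_force'],o['time_s'])
im,P=snap('wrist','w5.png')
s=np.array([.518,.1893,0]);d=np.array([np.cos(.148),-np.sin(.148),0])
# grip is at about barrel +35; lay with origin 42 mm before seat
t=s+d*(.035-.042);t[2]=.15
print(t,go(t,-.148))
E
```

```text
[ 0.5859 -0.2807  0.1733] [-0.2534 -0.0756 -3.1115] [0.0539 0.0428 0.0897] 0.03823905586067626 40.80718517303467 12.025
[0.5111 0.1903 0.15  ] (array([2.163, 9.287, 0.467]), np.float64(0.728))
```

Lifted: it weighs about 3.1 N and the axis is 25.7 mm above the TCP. Now carry it to the point above the V-block entrance.

Call:
{"api": "move_arm", "payload": {
  "series": [
    [0.2, 0.3, 1, 0, 0.1],
    [0.2, 0.6, 2.1, 0, 0.3],
    [0.2, 0.8, 3.3, 0, 0.5],
    [0.2, 1.1, 4.5, 0.1, 0.73],
    [0.2, 1.4, 5.7, 0.2, 0.73],
    [0.2, 1.6, 6.9, 0.3, 0.73],
    [0.2, 1.9, 8, 0.4, 0.73],
    [0.2, 2.1, 8.8, 0.46, 0.73],
    [0.2, 2.16, 9.29, 0.46, 0.73],
    [0.2, 2.16, 9.29, 0.46, 0.73],
    [0.2, 2.16, 9.29, 0.46, 0.73],
    [0.2, 2.16, 9.29, 0.46, 0.73]
  ]
}}

```text
time_s: 13.58
tool_pos: [0.5122, 0.1886, 0.1509]
tcp_rot: [-0.0, 0.075, 0.997, -0.0]
wrist_force: [-0.4, 0.2, -2.5]
grip_width: 0.0387
grasp_force: 41.0
```

```bash
python3 - <<'E'
from h import *
np.set_printoptions(precision=4,suppress=True)
p,R,o=tool();print(p,o['wrist_force'],o['ft_torque'],o['grip_width'],o['time_s'],np.arctan2(-R[1,0],-R[0,0]))
im,P=snap('wrist','w6.png')
b,Pt=snap('top')
cv2.imwrite('pics/c6.png',np.hstack([im[120:420],cv2.resize(b[150:250,190:270],None,fx=2.8,fy=3)])[:,:,::-1])
E
```

```text
[0.5122 0.1886 0.1509] [-0.4044  0.1836 -2.4786] [-0.0019 -0.0108  0.048 ] 0.03869119033193206 13.575 -0.1501160265773063
```

View pics/c6.png

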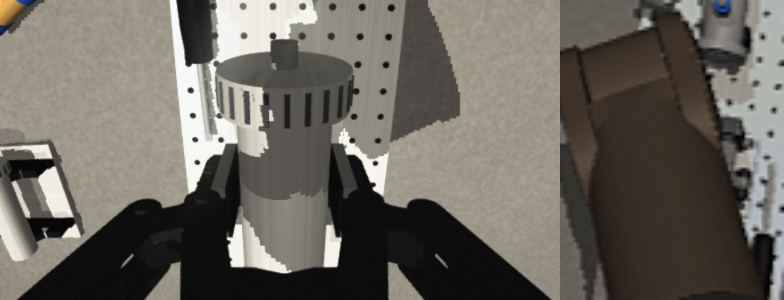

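The barrel is held straight. I'll shift 1.6 mm left onto the groove line and lower to about 4 mm above seating.

Call:
{"api": "move_arm", "payload": {
  "series": [
    [0.2, 0, 0.03, 0.5, 0],
    [0.2, 0, 0.03, 1.0, 0],
    [0.2, 0, 0.03, 1.4, 0],
    [0.2, 0, 0.03, 1.7, 0],
    [0.2, 0, 0.03, 1.85, 0],
    [0.2, 0, 0.03, 1.95, 0],
    [0.2, 0, 0.03, 1.95, 0],
    [0.2, 0, 0.03, 1.95, 0]
  ]
}}

```text
time_s: 14.68
tool_pos: [0.5127, 0.1916, 0.0542]
tcp_rot: [0.0, 0.074, 0.997, 0.0]
wrist_force: [0.7, 0.2, -2.7]
grip_width: 0.0382
grasp_force: 41.1
```

Call:
{"api": "move_arm", "payload": {
  "series": [
    [0.2, 0, 0, 0.02, 0],
    [0.2, 0, 0, 0.04, 0],
    [0.2, 0, 0, 0.06, 0],
    [0.2, 0, 0, 0.06, 0],
    [0.2, 0, 0, 0.06, 0]
  ]
}}

```text
time_s: 15.3
tool_pos: [0.5124, 0.1915, 0.0507]
tcp_rot: [0.0, 0.074, 0.997, 0.0]
wrist_force: [-0.0, 0.1, -2.6]
grip_width: 0.0384
grasp_force: 41.1
```

Call:
{"api": "move_arm", "payload": {
  "series": [
    [0.2, 0, 0, 0.02, 0],
    [0.2, 0, 0, 0.04, 0],
    [0.2, 0, 0, 0.04, 0],
    [0.2, 0, 0, 0.04, 0]
  ]
}}

```text
time_s: 15.8
tool_pos: [0.5125, 0.1911, 0.0492]
tcp_rot: [0.0, 0.074, 0.997, 0.0]
wrist_force: [-2.5, -2.0, 6.0]
grip_width: 0.0384
grasp_force: 41.9
```

```bash
cat > st.py <<'E'
from h import *
np.set_printoptions(precision=4,suppress=True)
p,R,o=tool();B=np.array([[np.cos(.149),-np.sin(.149),0],[np.sin(.149),np.cos(.149),0],[0,0,1]])
print('seat-frame F',B@(o['wrist_force']),'M',B@o['ft_torque'],'pos rel seat',B@(p-[.518,.1893,0]),'grip',o['grip_width'],'t',o['time_s'],'yaw',np.arctan2(-R[1,0],-R[0,0]))
E
python3 st.py
```

```text
seat-frame F [-2.1395 -2.3786  6.0041] M [-0.4725  0.3322 -0.0432] pos rel seat [-0.0057  0.001   0.0492] grip 0.03843199295308632 t 15.8 yaw -0.1485844756054616
```

Contact came at the expected height, with the barrel slightly left (lateral force -2.4 N). I'll ease up, shift right 0.5 mm and touch again.

Call:
{"api": "move_arm", "payload": {
  "series": [
    [0.2, 0, 0, -0.02, 0],
    [0.2, 0, -0.01, -0.02, 0],
    [0.2, 0, -0.01, -0.02, 0],
    [0.2, 0, -0.01, -0.01, 0],
    [0.2, 0, -0.01, 0, 0],
    [0.2, 0, -0.01, 0, 0]
  ]
}}

```text
time_s: 16.55
tool_pos: [0.5122, 0.1911, 0.0492]
tcp_rot: [-0.0, 0.074, 0.997, 0.0]
wrist_force: [-3.7, -1.8, 6.6]
grip_width: 0.0386
grasp_force: 42.0
```

```bash
python3 st.py
```

```text
seat-frame F [-3.4123 -2.3542  6.5587] M [-0.3451  0.5279 -0.0421] pos rel seat [-0.006   0.0009  0.0492] grip 0.038554886747558 t 16.55 yaw -0.14818363679211394
```

Call:
{"api": "move_arm", "payload": {
  "series": [
    [0.2, 0, 0, -0.03, 0],
    [0.2, 0, -0.02, -0.03, 0],
    [0.2, 0, -0.02, -0.03, 0],
    [0.2, 0, -0.02, -0.015, 0],
    [0.2, 0, -0.02, 0, 0],
    [0.2, 0, -0.02, 0, 0]
  ]
}}

```text
time_s: 17.3
tool_pos: [0.5126, 0.1909, 0.0493]
tcp_rot: [0.0, 0.074, 0.997, 0.001]
wrist_force: [-1.5, 2.3, 4.9]
grip_width: 0.0384
grasp_force: 42.0
```

```bash
python3 st.py
```

```text
seat-frame F [-1.8014  2.0509  4.9074] M [ 0.5195  0.2895 -0.0205] pos rel seat [-0.0056  0.0008  0.0493] grip 0.038357429136172225 t 17.3 yaw -0.14764355071130258
```

The lateral force changed sign, so the centre is in between. I'll go back 0.5 mm, ease to light contact and slide forward.

Call:
{"api": "move_arm", "payload": {
  "series": [
    [0.2, 0, 0.01, -0.01, 0],
    [0.2, -0.1, 0.01, -0.01, 0],
    [0.2, -0.2, 0.01, -0.01, 0],
    [0.2, -0.3, 0.01, -0.01, 0],
    [0.2, -0.4, 0.01, -0.01, 0],
    [0.2, -0.5, 0.01, -0.01, 0],
    [0.2, -0.5, 0.01, -0.01, 0]
  ]
}}

```text
time_s: 18.18
tool_pos: [0.5315, 0.188, 0.0489]
tcp_rot: [-0.005, 0.073, 0.997, -0.0]
wrist_force: [-20.2, 5.3, 17.9]
grip_width: 0.0383
grasp_force: 43.7
```

```bash
python3 st.py
```

```text
seat-frame F [-20.715    2.218   17.9291] M [ 0.3751  4.1472 -0.4316] pos rel seat [0.0136 0.0007 0.0489] grip 0.03833582251848337 t 18.175 yaw -0.14700535973366718
```

The slide is blocked at about -20 N with the nose near the clamp. The barrel may have pitched nose-up, since the grip was outside the V. I'll back off a little and look.

Call:
{"api": "move_arm", "payload": {
  "series": [
    [0.2, 0.1, 0, 0, 0],
    [0.2, 0.16, 0, -0.03, 0],
    [0.2, 0.16, 0, -0.03, 0]
  ]
}}

```text
time_s: 18.55
tool_pos: [0.5288, 0.1873, 0.0504]
tcp_rot: [-0.0, 0.074, 0.997, -0.0]
wrist_force: [-0.1, 0.2, -2.5]
grip_width: 0.0388
grasp_force: 41.6
```

```bash
python3 st.py; python3 - <<'E'
from h import *
im,P=snap('wrist'); s,Ps=snap('scene')
u,v=map(int,proj(Ps,[.55,.18,.07]))
c=cv2.resize(s[v-45:v+45,u-45:u+45],(400,400),interpolation=cv2.INTER_CUBIC)
o=np.zeros((400,800,3),np.uint8);o[:,400:]=c;o[:,:400]=im[20:420,85:485];cv2.imwrite('pics/c7.png',o[:,:,::-1]);print(u,v)
E
```

```text
seat-frame F [-0.1226  0.1976 -2.4803] M [0.044  0.0526 0.0075] pos rel seat [ 0.0109 -0.0004  0.0504] grip 0.03877230910694484 t 18.55 yaw -0.14853054565287532
316 205
```

View pics/c7.png

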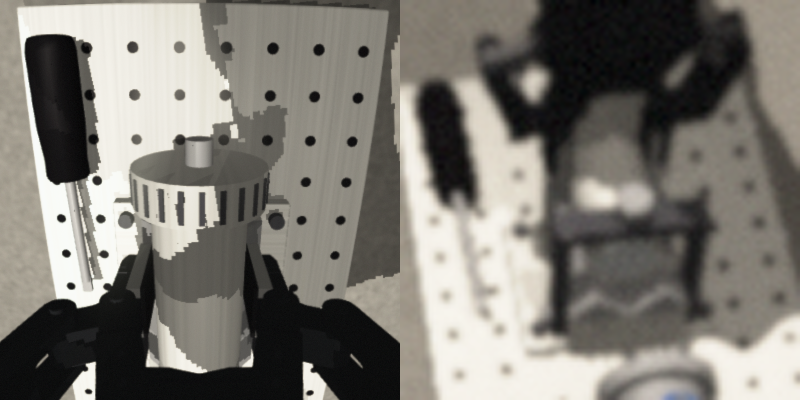

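The nose is at the clamp, and the ring has dropped slightly in the image compared with before (ring bottom 246 vs 248, stub top 157 vs 160), which suggests a small nose-up pitch. The centre of mass is now over the V, so I'll lower to contact and let go so the barrel lies square by itself. Then I'll regrip.

Call:
{"api": "move_arm", "payload": {
  "series": [
    [0.2, 0.02, 0, 0.02, 0],
    [0.2, 0.02, 0, 0.03, 0],
    [0.5, 0.02, 0, 0.03, 0],
    [0.6, 0.02, 0, 0.03, 0],
    [0.6, 0.02, 0, 0.03, 0],
    [0.6, 0.02, 0, 0.03, 0]
  ],
  "squeeze": 40
}}

```text
time_s: 19.4
tool_pos: [0.5281, 0.1881, 0.0492]
tcp_rot: [0.0, 0.074, 0.997, 0.0]
wrist_force: [-1.1, -0.4, 1.1]
grip_width: 0.051
grasp_force: 0.0
```

```bash
python3 st.py; python3 - <<'E'
from h import *
im,P=snap('wrist','w8.png')
a=cv2.imread('pics/w6.png')[:,:,::-1]
cv2.imwrite('pics/c8.png',np.hstack([a[140:400,165:405],im[140:400,165:405]])[:,:,::-1])
E
```

```text
seat-frame F [-1.0084 -0.5676  1.086 ] M [-0.0054  0.0142 -0.0156] pos rel seat [0.0101 0.0003 0.0492] grip 0.051046978412476796 t 19.4 yaw -0.14829246882462305
```

View pics/c8.png

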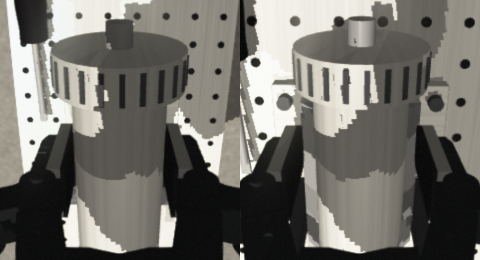

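The barrel now lies free in the V, nose under the clamp side, straight. Regrip.

Call:
{"api": "move_arm", "payload": {
  "series": [
    [0.5, 0, 0, 0, 0],
    [0.4, 0, 0, 0, 0],
    [0.3, 0, 0, 0, 0],
    [0.2, 0, 0, 0, 0],
    [0.2, 0, 0, 0, 0],
    [0.2, 0, 0, 0, 0]
  ],
  "squeeze": 40
}}

```text
time_s: 20.2
tool_pos: [0.5281, 0.1887, 0.0495]
tcp_rot: [0.0, 0.074, 0.997, 0.0]
wrist_force: [-1.8, 2.5, 5.7]
grip_width: 0.0384
grasp_force: 39.9
```

```bash
python3 st.py
```

```text
seat-frame F [-2.1748  2.213   5.7049] M [ 0.395   0.4259 -0.0699] pos rel seat [0.0101 0.0009 0.0495] grip 0.0383810961057147 t 20.2 yaw -0.14784171108745855
```

Call:
{"api": "move_arm", "payload": {
  "series": [
    [0.2, 0, 0.006, -0.01, 0],
    [0.2, -0.08, 0.006, -0.01, 0],
    [0.2, -0.16, 0.006, -0.01, 0],
    [0.2, -0.2, 0.006, -0.01, 0],
    [0.2, -0.2, 0.006, -0.01, 0]
  ]
}}

```text
time_s: 20.82
tool_pos: [0.5285, 0.1885, 0.0493]
tcp_rot: [-0.008, 0.073, 0.997, -0.0]
wrist_force: [-33.4, 3.8, 33.4]
grip_width: 0.0388
grasp_force: 43.9
```

```bash
python3 st.py
```

```text
seat-frame F [-33.5794  -1.2406  33.4423] M [-0.1647  7.1345 -0.3326] pos rel seat [0.0105 0.0007 0.0493] grip 0.038836705371103446 t 20.825 yaw -0.1455944828673209
```

Blocked again at the same spot, with the reaction pointing up and back. I'll compute where the ring really is relative to the block from the last picture.

Call:
{"api": "move_arm", "payload": {
  "series": [
    [0.2, 0.2, 0, -0.02, 0],
    [0.2, 0.25, 0, -0.04, 0],
    [0.2, 0.25, 0, -0.04, 0]
  ]
}}

```text
time_s: 21.2
tool_pos: [0.526, 0.1883, 0.0515]
tcp_rot: [0.0, 0.074, 0.997, -0.0]
wrist_force: [-0.2, 0.7, -2.6]
grip_width: 0.0385
grasp_force: 40.4
```

```bash
python3 st.py; python3 - <<'E'
from h import *
np.set_printoptions(precision=4,suppress=True)
im,P=snap('wrist','w9.png')
B=np.array([[np.cos(.149),-np.sin(.149),0],[np.sin(.149),np.cos(.149),0],[0,0,1]]);S=np.array([.518,.1893,0])
f=lambda u,v,z:B@(onz(P,u,v,z)-S)
print('ring front top',f(286,248,.102),'ring sides',f(216,205,.077),f(355,205,.077),'stub',f(286,158,.081))
print('bolts z=.02',f(165+43,242,.02),f(165+195,242,.02))
for x in(0,67,83):print(x,[np.round(proj(P,S+B.T@np.array([x/1000,y/1000,z])),0) for y,z in((-30,.112),(30,.112),(0,.127))])
s,Ps=snap('scene','s9.png')
c=cv2.resize(s[165:265,255:375],None,fx=3.3,fy=3.3,interpolation=cv2.INTER_CUBIC)
o=np.zeros((420,800,3),np.uint8);o[:330,400:796]=c;o[:,:400]=im[:,80:480];cv2.imwrite('pics/c9.png',o[:,:,::-1])
for q in ([0,-.03,.075],[.067,-.03,.112],[.083,.03,.112]):print(proj(Ps,S+B.T@np.array(q)))
E
```

```text
seat-frame F [-0.318   0.6379 -2.6434] M [ 0.0197 -0.0472 -0.039 ] pos rel seat [0.008  0.0002 0.0515] grip 0.038505956383505076 t 21.2 yaw -0.14857304322114598
ring front top [-0.0239  0.0004  0.102 ] ring sides [-0.0312 -0.0281  0.077 ] [-0.0313  0.0287  0.077 ] stub [-0.0513  0.0004  0.081 ]
bolts z=.02 [ 0.0116 -0.0461  0.02  ] [0.0115 0.0456 0.02  ]
0 [array([198., 322.]), array([371., 323.]), array([285., 354.])]
67 [array([214., 450.]), array([355., 450.]), array([284., 486.])]
83 [array([217., 472.]), array([351., 472.]), array([284., 508.])]
(np.float64(303.08120439884965), np.float64(194.41884861194893))
(np.float64(308.6979292739886), np.float64(208.07173764992382))
(np.float64(337.3664841335251), np.float64(210.89879715233758))
```

The moment places the reaction low, near barrel height, with back force about equal to up force. That looks like friction self-locking in the V rather than an obstacle. The ring front is still about 24 mm short. I'm now about 2 mm clear, so I'll slide with about 1.5 mm of clearance, which the 4 mm under the screw allows.

Call:
{"api": "move_arm", "payload": {
  "series": [
    [0.2, 0, 0, 0.01, 0],
    [0.2, -0.05, 0, 0.01, 0],
    [0.2, -0.1, 0, 0.01, 0],
    [0.2, -0.14, 0, 0.01, 0],
    [0.2, -0.14, 0, 0.01, 0]
  ]
}}

```text
time_s: 21.92
tool_pos: [0.5328, 0.1877, 0.0512]
tcp_rot: [0.0, 0.074, 0.997, -0.0]
wrist_force: [0.9, -0.3, -2.4]
grip_width: 0.0389
grasp_force: 40.4
```

```bash
python3 st.py
```

```text
seat-frame F [ 0.9418 -0.1945 -2.4278] M [-0.0406 -0.0171 -0.0001] pos rel seat [0.0148 0.0006 0.0512] grip 0.0389257033371014 t 21.925 yaw -0.14843134938575964
```

Free, and already past the earlier sticking point. Continue.

Call:
{"api": "move_arm", "payload": {
  "series": [
    [0.2, -0.06, 0, 0, 0],
    [0.2, -0.12, 0, 0, 0],
    [0.2, -0.18, 0, 0, 0],
    [0.2, -0.24, 0, 0, 0],
    [0.2, -0.24, 0, 0, 0]
  ]
}}

```text
time_s: 22.55
tool_pos: [0.5447, 0.1859, 0.0512]
tcp_rot: [0.0, 0.074, 0.997, 0.0]
wrist_force: [0.5, -0.1, -3.0]
grip_width: 0.0383
grasp_force: 40.4
```

Call:
{"api": "move_arm", "payload": {
  "series": [
    [0.2, -0.02, 0, 0, 0],
    [0.2, -0.04, 0, 0, 0],
    [0.2, -0.06, 0, 0, 0],
    [0.2, -0.06, 0, 0, 0]
  ]
}}

```text
time_s: 23.05
tool_pos: [0.5475, 0.1855, 0.0512]
tcp_rot: [0.0, 0.074, 0.997, 0.0]
wrist_force: [-0.4, 0.2, -2.8]
grip_width: 0.0386
grasp_force: 40.4
```

```bash
python3 st.py
```

```text
seat-frame F [-0.4032  0.1206 -2.8106] M [ 0.0185 -0.0121 -0.0195] pos rel seat [0.0297 0.0006 0.0512] grip 0.038639691461622216 t 23.05 yaw -0.1482423329135149
```

Call:
{"api": "move_arm", "payload": {
  "series": [
    [0.2, -0.02, 0, 0, 0],
    [0.2, -0.04, 0, 0, 0],
    [0.2, -0.04, 0, 0, 0]
  ]
}}

```text
time_s: 23.42
tool_pos: [0.5484, 0.1854, 0.0509]
tcp_rot: [-0.001, 0.074, 0.997, -0.0]
wrist_force: [-2.4, 0.6, -2.8]
grip_width: 0.0388
grasp_force: 40.6
```

Call:
{"api": "move_arm", "payload": {
  "series": [
    [0.2, -0.02, 0, 0, 0],
    [0.2, -0.03, 0, 0, 0],
    [0.2, -0.03, 0, 0, 0]
  ]
}}

```text
time_s: 23.8
tool_pos: [0.5486, 0.1853, 0.0506]
tcp_rot: [-0.002, 0.074, 0.997, -0.0]
wrist_force: [-8.5, 1.4, -1.9]
grip_width: 0.0386
grasp_force: 40.7
```

Call:
{"api": "move_arm", "payload": {
  "series": [
    [0.2, -0.02, 0, 0, 0],
    [0.2, -0.03, 0, 0, 0],
    [0.2, -0.03, 0, 0, 0]
  ]
}}

```text
time_s: 24.18
tool_pos: [0.5486, 0.1853, 0.0505]
tcp_rot: [-0.003, 0.074, 0.997, -0.0]
wrist_force: [-13.1, 2.8, 2.9]
grip_width: 0.0382
grasp_force: 41.2
```

The ring has met the block's end: x stopped and the back force rose to 13 N. I'll ease the preload and lower into the V.

Call:
{"api": "move_arm", "payload": {
  "series": [
    [0.2, 0.02, 0, 0, 0],
    [0.2, 0.04, 0, 0, 0],
    [0.2, 0.04, 0, 0.02, 0],
    [0.2, 0.04, 0, 0.03, 0],
    [0.2, 0.04, 0, 0.03, 0]
  ]
}}

```text
time_s: 24.8
tool_pos: [0.5486, 0.1854, 0.0501]
tcp_rot: [-0.001, 0.074, 0.997, 0.0]
wrist_force: [-10.2, 0.6, 8.4]
grip_width: 0.0386
grasp_force: 41.8
```

```bash
python3 st.py
```

```text
seat-frame F [-10.1862  -0.8745   8.4251] M [-0.2191  2.2614 -0.0393] pos rel seat [0.0308 0.0007 0.0501] grip 0.03857846715725616 t 24.8 yaw -0.1477974842117348
```

It sits about 0.6 mm high, probably end-face friction or being held slightly off centre. Releasing will let it settle on both faces. Then regrip.

Call:
{"api": "move_arm", "payload": {
  "series": [
    [0.2, 0.02, 0, 0, 0],
    [0.5, 0.02, 0, 0, 0],
    [0.6, 0.02, 0, 0, 0],
    [0.6, 0.02, 0, 0, 0],
    [0.6, 0.02, 0, 0, 0]
  ]
}}

```text
time_s: 25.42
tool_pos: [0.5496, 0.1852, 0.0498]
tcp_rot: [0.0, 0.074, 0.997, 0.0]
wrist_force: [0.3, 0.5, 0.3]
grip_width: 0.0513
grasp_force: 0.0
```

```bash
python3 st.py
```

```text
seat-frame F [0.1759 0.5222 0.3196] M [ 0.0053  0.0082 -0.0503] pos rel seat [0.0319 0.0006 0.0498] grip 0.0512800145580623 t 25.425 yaw -0.1482670690373199
```

Call:
{"api": "move_arm", "payload": {
  "series": [
    [0.5, 0, 0, 0, 0],
    [0.4, 0, 0, 0, 0],
    [0.3, 0, 0, 0, 0],
    [0.2, 0, 0, 0, 0],
    [0.2, 0, 0, 0, 0],
    [0.2, 0, 0, 0, 0]
  ],
  "squeeze": 40
}}

```text
time_s: 26.18
tool_pos: [0.5495, 0.1853, 0.05]
tcp_rot: [0.0, 0.074, 0.997, 0.0]
wrist_force: [-1.7, -0.8, 5.0]
grip_width: 0.0387
grasp_force: 40.1
```

```bash
python3 st.py
```

```text
seat-frame F [-1.6169 -1.0087  5.0329] M [-0.0018  0.3174 -0.0654] pos rel seat [0.0317 0.0007 0.05  ] grip 0.03871642363883283 t 26.175 yaw -0.14826044120693396
```

Call:
{"api": "move_arm", "payload": {
  "series": [
    [0.2, -0.01, 0, -0.01, 0],
    [0.2, -0.03, 0, -0.01, 0],
    [0.2, -0.03, 0, -0.01, 0]
  ]
}}

```text
time_s: 26.55
tool_pos: [0.5494, 0.1853, 0.05]
tcp_rot: [-0.001, 0.074, 0.997, -0.0]
wrist_force: [-5.8, 0.7, 5.5]
grip_width: 0.0386
grasp_force: 40.8
```

```bash
python3 st.py; python3 - <<'E'
from h import *
im,P=snap('wrist','w10.png')
B=np.array([[np.cos(.149),-np.sin(.149),0],[np.sin(.149),np.cos(.149),0],[0,0,1]]);S=np.array([.518,.1893,0])
p=tool()[0]
print(proj(P,p+B.T@[-.0307,0,.052]))
E
```

```text
seat-frame F [-5.796  -0.2106  5.4701] M [ 0.0786  1.2882 -0.0679] pos rel seat [0.0317 0.0007 0.05  ] grip 0.03855637050075673 t 26.55 yaw -0.14778398903217493
(np.float64(285.56551505754226), np.float64(252.75490699224457))
```

Call:
{"api": "move_arm", "payload": {
  "series": [
    [0.2, 0.03, 0, -0.02, 0],
    [0.2, 0.03, 0, -0.035, 0],
    [0.2, 0.03, 0, -0.035, 0],
    [0.2, 0.03, 0, -0.035, 0]
  ]
}}

```text
time_s: 27.1
tool_pos: [0.5494, 0.1851, 0.0519]
tcp_rot: [0.0, 0.074, 0.997, -0.0]
wrist_force: [-0.2, -0.8, -3.2]
grip_width: 0.0385
grasp_force: 40.5
```

```bash
python3 st.py
```

```text
seat-frame F [-0.1169 -0.8644 -3.2338] M [ 0.0028  0.0536 -0.0041] pos rel seat [0.0317 0.0006 0.0519] grip 0.038513519063324765 t 27.1 yaw -0.1482666398670898
```

Call:
{"api": "move_arm", "payload": {
  "series": [
    [0.2, -0.02, 0, 0, 0],
    [0.2, -0.03, 0, 0, 0],
    [0.2, -0.03, 0, 0, 0],
    [0.2, -0.03, 0, 0, 0]
  ]
}}

```text
time_s: 27.6
tool_pos: [0.5497, 0.1851, 0.0516]
tcp_rot: [-0.001, 0.074, 0.997, -0.0]
wrist_force: [-5.2, 0.6, -2.8]
grip_width: 0.0385
grasp_force: 40.5
```

```bash
python3 st.py
```

```text
seat-frame F [-5.2567 -0.1793 -2.8301] M [ 0.0538  1.2585 -0.0118] pos rel seat [0.032  0.0006 0.0516] grip 0.038461186383426535 t 27.6 yaw -0.14791014617761203
```

The ring meets the end: 5 N after 0.3 mm. I'll drop most of the preload, lower and press.

Call:
{"api": "move_arm", "payload": {
  "series": [
    [0.2, 0.015, 0, 0, 0],
    [0.2, 0.015, 0, 0.015, 0],
    [0.2, 0.015, 0, 0.03, 0],
    [0.2, 0.015, 0, 0.038, 0],
    [0.2, 0.015, 0, 0.038, 0]
  ]
}}

```text
time_s: 28.22
tool_pos: [0.5498, 0.1852, 0.0505]
tcp_rot: [-0.0, 0.074, 0.997, 0.0]
wrist_force: [-6.7, 0.1, 4.7]
grip_width: 0.0384
grasp_force: 41.2
```

```bash
python3 st.py
```

```text
seat-frame F [-6.6819 -0.8764  4.6888] M [-0.1816  1.5692 -0.0605] pos rel seat [0.0321 0.0007 0.0505] grip 0.03842078808655041 t 28.225 yaw -0.14818828396866995
```

It hangs 0.5 mm high on end friction again. Release so it settles with the ring touching, regrip, then press.

Call:
{"api": "move_arm", "payload": {
  "series": [
    [0.5, 0, 0, 0, 0],
    [0.6, 0, 0, 0, 0],
    [0.6, 0, 0, 0, 0],
    [0.6, 0, 0, -0.005, 0],
    [0.5, 0, 0, -0.005, 0],
    [0.4, 0, 0, -0.005, 0],
    [0.3, 0, 0, -0.005, 0],
    [0.2, 0, 0, -0.005, 0],
    [0.2, 0, 0, -0.005, 0],
    [0.2, 0, 0, -0.005, 0]
  ],
  "squeeze": 40
}}

```text
time_s: 29.48
tool_pos: [0.5502, 0.1852, 0.0506]
tcp_rot: [0.0, 0.074, 0.997, 0.0]
wrist_force: [-1.4, 0.7, 5.4]
grip_width: 0.0384
grasp_force: 40.0
```

```bash
python3 st.py
```

```text
seat-frame F [-1.4932  0.4392  5.439 ] M [-0.0473  0.3678 -0.0648] pos rel seat [0.0325 0.0007 0.0506] grip 0.03836231104337841 t 29.475 yaw -0.14826023422976795
```

Call:
{"api": "move_arm", "payload": {
  "series": [
    [0.2, -0.005, 0, 0.005, 0],
    [0.2, -0.005, 0, 0.01, 0],
    [0.2, -0.005, 0, 0.01, 0],
    [0.2, -0.005, 0, 0.01, 0]
  ]
}}

```text
time_s: 29.98
tool_pos: [0.5502, 0.1852, 0.0506]
tcp_rot: [-0.0, 0.074, 0.997, 0.0]
wrist_force: [-4.1, 0.2, 12.2]
grip_width: 0.0388
grasp_force: 40.8
```

```bash
python3 st.py
```

```text
seat-frame F [-4.123  -0.3836 12.2163] M [-0.2844  0.8683 -0.1191] pos rel seat [0.0325 0.0007 0.0506] grip 0.03880429383950781 t 29.975 yaw -0.14831259370186894
```

Call:
{"api": "move_arm", "payload": {
  "series": [
    [0.2, 0, 0, -0.003, 0],
    [0.2, 0, 0, -0.003, 0]
  ]
}}

```text
time_s: 30.22
tool_pos: [0.5503, 0.1852, 0.0506]
tcp_rot: [-0.0, 0.074, 0.997, 0.0]
wrist_force: [-3.8, -0.1, 10.3]
grip_width: 0.0383
grasp_force: 40.7
```

```bash
python3 - <<'E'
from h import *
np.set_printoptions(precision=3,suppress=True)
B=np.array([[np.cos(.149),-np.sin(.149),0],[np.sin(.149),np.cos(.149),0],[0,0,1]])
F=[];M=[]
for i in range(8):
    cams.snapshot('wrist');o=get_obs();F.append(B@o['wrist_force']);M.append(B@o['ft_torque'])
F=np.array(F);M=np.array(M);print(F.mean(0),F.std(0),M.mean(0),M.std(0),o['tool_pos'],o['time_s'])
E
```

```text
[-3.824 -1.176 10.188] [0.529 0.385 0.466] [-0.214  0.74  -0.091] [0.011 0.021 0.024] [0.55  0.185 0.051] 30.625
```

The 10.2 N press is steady, the lateral force is only -1.2 N with the moment line centred (both faces loaded), and the ring is on the end. Handing in.

```bash
python3 -c "
from h import *
print(close_job())"
```

```text
the job is handed in; nothing more can be done
None
```

I handed the job in at about 30.6 s: by force and position readings the barrel lies in the V on both faces under the clamp, its ring against the block's end, held pressed at about 10 N; two slides jammed by friction on the way (33 N peak), and I viewed 11 pictures, one over the limit.

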